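# Fold down the tally flags round the chocolate turntable

### The job

The chocolates on the turntable are finished, so clear its tally: with the fingertips, trace lightly along the curved row of six upright flags, starting at the end with the ball-topped post, so that the flags tip over one after another, away from the post, and all end lying down. Just touch: do not grip or lift anything; do not press hard, shift or lift the turntable, turn its plate of chocolates, or disturb the jar, tin and moulds around it.

Things in the scene. Friction and masses are not known exactly. Their poses are not given: they have to be found in the camera images.
- turntable: Loose, heavy (about 4 kg) turntable on a steel foot of 95 mm radius; origin on its axis at worktop level, z up. Six upright flags stand on a curved bar round its own -x side, hinged at 145 mm from the axis. Their angles about the axis, anticlockwise from above from this body's +x: flag1 117.5, flag2 142.5, flag3 167.5, flag4 192.5, flag5 217.5, flag6 242.5 degrees.
- bar (a point): Middle of the top face of the curved dark steel bar fixed to the turntable, midway between flag3 and flag4 (180 degrees). The bar is an arc about the turntable's axis, from 80 to 266 degrees, radii 130 to 160 mm, top 32 mm above the worktop.
- post (a point): Top of the bright metal ball (26 mm) on a thin steel post on the bar, marking the end to start from: 85.5 degrees, 145 mm from the axis, 32 degrees before flag1. 101 mm above the worktop.
- flag1 (a joint): Flag 1, counted from the post: hinge angle in rad. 0 is vertical; it starts at rest leaning about 0.2 back towards the post end (-0.2, its stop) and 1.4 is lying down (stop), tipped away from the post end. Nearly free hinge: pushed past vertical it drops the rest of the way by its own weight and stays.
- flag1_tip (a point): Middle of the top edge of flag 1, a thin white plastic tab 22 mm wide across the bar, 4 mm thick, 20 g, its top 34 mm above its hinge; the hinge line is radial, 38 mm above the worktop. Standing, the top is about 71 mm above the worktop; lying, the flag's highest point is about 46 mm above the worktop.
- flag2 (a joint): Flag 2, counted from the post: hinge angle in rad. 0 is vertical; it starts at rest leaning about 0.2 back towards the post end (-0.2, its stop) and 1.4 is lying down (stop), tipped away from the post end. Nearly free hinge: pushed past vertical it drops the rest of the way by its own weight and stays.
- flag2_tip (a point): Middle of the top edge of flag 2, a thin white plastic tab 22 mm wide across the bar, 4 mm thick, 20 g, its top 34 mm above its hinge; the hinge line is radial, 38 mm above the worktop. Standing, the top is about 71 mm above the worktop; lying, the flag's highest point is about 46 mm above the worktop.
- flag3 (a joint): Flag 3, counted from the post: hinge angle in rad. 0 is vertical; it starts at rest leaning about 0.2 back towards the post end (-0.2, its stop) and 1.4 is lying down (stop), tipped away from the post end. Nearly free hinge: pushed past vertical it drops the rest of the way by its own weight and stays.
- flag3_tip (a point): Middle of the top edge of flag 3, a thin white plastic tab 22 mm wide across the bar, 4 mm thick, 20 g, its top 34 mm above its hinge; the hinge line is radial, 38 mm above the worktop. Standing, the top is about 71 mm above the worktop; lying, the flag's highest point is about 46 mm above the worktop.
- flag4 (a joint): Flag 4, counted from the post: hinge angle in rad. 0 is vertical; it starts at rest leaning about 0.2 back towards the post end (-0.2, its stop) and 1.4 is lying down (stop), tipped away from the post end. Nearly free hinge: pushed past vertical it drops the rest of the way by its own weight and stays.
- flag4_tip (a point): Middle of the top edge of flag 4, a thin white plastic tab 22 mm wide across the bar, 4 mm thick, 20 g, its top 34 mm above its hinge; the hinge line is radial, 38 mm above the worktop. Standing, the top is about 71 mm above the worktop; lying, the flag's highest point is about 46 mm above the worktop.
- flag5 (a joint): Flag 5, counted from the post: hinge angle in rad. 0 is vertical; it starts at rest leaning about 0.2 back towards the post end (-0.2, its stop) and 1.4 is lying down (stop), tipped away from the post end. Nearly free hinge: pushed past vertical it drops the rest of the way by its own weight and stays.
- flag5_tip (a point): Middle of the top edge of flag 5, a thin white plastic tab 22 mm wide across the bar, 4 mm thick, 20 g, its top 34 mm above its hinge; the hinge line is radial, 38 mm above the worktop. Standing, the top is about 71 mm above the worktop; lying, the flag's highest point is about 46 mm above the worktop.
- flag6 (a joint): Flag 6, counted from the post: hinge angle in rad. 0 is vertical; it starts at rest leaning about 0.2 back towards the post end (-0.2, its stop) and 1.4 is lying down (stop), tipped away from the post end. Nearly free hinge: pushed past vertical it drops the rest of the way by its own weight and stays.
- flag6_tip (a point): Middle of the top edge of flag 6, a thin white plastic tab 22 mm wide across the bar, 4 mm thick, 20 g, its top 34 mm above its hinge; the hinge line is radial, 38 mm above the worktop. Standing, the top is about 71 mm above the worktop; lying, the flag's highest point is about 46 mm above the worktop.
- plate_edge (a point): A point on the upper face of the round turning plate, 100 mm from the axis and 35 mm above the worktop. The plate (radius 105 mm) carries chocolates up to 58 mm above the worktop, none beyond 87 mm from the axis. It turns very easily; it is to stay as it is.
- jar: Closed glass jar with a steel cap, 52 mm across, 75 mm high, loose, standing just outside the curved bar; origin at the centre of its underside. Bystander.
- tin: Open steel tin of round bonbons, 120 x 85 x 30 mm, loose; origin at the centre of its underside. Bystander.
- moulds: Two stacked milky plastic moulds, 180 x 110 x 50 mm, loose; origin at the centre of the underside. Bystander.

How it is judged:
By the outcome, as a careful person would: the job done as asked, in the order asked, and still so for the second after the job is handed in, with the robot touching nothing.
It also fails if it takes over 48 s, if anything falls off the work surface, if the arm or the gripper's body presses on something with over 40 N, if the wrist force passes 120 N, or if a joint passes its speed limit or range.

### The arm

A 7-joint arm with a two-finger parallel gripper is mounted at the origin on the work surface. World frame = base frame: x ahead of the robot, y to its left, z up, the work surface at z = 0. Lengths are in m, angles in degrees, forces in N, time in s.
With the tool pointing down it reaches from about 0.425 to 0.875 m from the base axis. Payload 4.7 kg.
Tool frame: the origin (TCP) lies on the centre line of the jaws, within the pads' length; the fingertips stand ahead of it and the grasp point (between the pads) lies 2 mm behind it (env.tip_reach is the x of the fingertips in the tool frame, in m); x points along the fingers, z is the direction in which the jaws open and shut, and the axes are right-handed (so a half turn about x gives the same grasp; the last joint's range is limited). The gripper opens to 87 mm and grips with 3 to 60 N. Pads are 19 mm wide; open, the fingers measure 117 mm over their backs; the gripper's body (75 mm by 190 mm) begins 51 mm behind the grasp point.
Start: joints at [-65.197, 18.392, -4.016, 83.108, 1.295, 78.541, -3.26], TCP at [0.264, 0.594, 0.24] pointing down, gripper open.
Joint ranges: [-163.93, 163.93], [-17.29, 119.83], [-79.2, 71.16], [3.27, 140.29], [-89.18, 269.18], [5.43, 117.66], [-154.24, 154.24]. Speed limits (degrees/s): [147.25, 147.25, 180, 180, 180, 180, 180].

### API

Orientations are given as [roll, pitch, yaw] about the fixed x, y, z axes, in that order (R = Rz(yaw) Ry(pitch) Rx(roll)).
In Python, from cell import telemetry, optics, env, models gives the robot as it stands.
- The arm moves only by the shell command python3 -m pendant 'ROWS' [FORCE]. ROWS is JSON, a list of rows, each a list of 3 entries, a list of its own where there are three numbers: the finger opening in mm, from 0 to 87, then the shift along the tool's x, y, z in mm, then the turn, a rotation vector about the tool's x, y, z in rad. A call has 1 to 10 rows; each row is the pose to reach, as a shift and turn from the pose commanded when the call began, along the tool's axes at that moment; what a row does not reach only later rows make up. A row lasts 1/12 s, in which the tool goes at most 41.7 mm and 7.16 degrees, less where a joint would pass 70% of its speed; a pose out of reach is approached as far as the arm can. A call with a gripper value outside its range is refused whole. The fingers move at their own pace and stop on an object; FORCE is the grip in N (left out, the last holds). Time passes only in rows, so rows that repeat a pose let the fingers close. It gives the time, the measured TCP pose, the force and the opening at its end, in the units of the state.
- telemetry.get_obs(): the state, without advancing time (a new reading comes with each control period).
- optics.read_camera(name): name is "scene" or "top" or "wrist"; returns a dict with "image" (420x560x3 uint8, blue, green, red), "range_z" (420x560 float32, m along the optical axis (not along the pixel's ray), 0 where there is no reading), "fx", "fy", "cx", "cy" (pixels), "cam_to_world" (4x4, takes a point from camera to world coordinates). Camera axes: x right, y up, looking along -z (the intrinsics and any distortion apply to the point x, -y, -z); pixel columns grow to the right and rows downward; lengths in m; the calibration is good to about 2 mm. A picture is of the moment at which its call begins.
- env.sign_off(): hands the job in, once; it reports no verdict.
Trained networks look in the newest picture that a camera, given by its name, has taken for a name from the list of things; names that differ only in an ending like _2 or _b are one class to them, and where a whole thing is asked for, a point or a joint stands for the part that bears it (a point fixed in the world has none). Each returns a list of dicts, best first, with "confidence" (0 to 1); they miss things now and then, are a little off and sometimes report something else, mostly with a low value. They report only what shows in the picture. A call takes as long as a camera call.
- models.masks_of(camera, label): "pixels" (420x560 bool, what is visible of it) and "extent" ([left, top, right, bottom] as shares, 0 to 1, of the picture: columns of its width, rows of its height, round what is visible of it).
- models.landmark_of(camera, label): "centre" ([row, column] as shares, 0 to 1, of the picture: columns of its width, rows of its height: a listed point, or the origin of a listed thing).
The state is a dict: "time_s": time; "qpos": joint angles; "joint_velocities": joint speeds; "effort": joint torques, N m; "tool_pos": TCP position; "tool_rot": TCP orientation; "force": force on the tool from outside, world axes, zero at the start; "wrist_torque": the same for the moment, N m; "grip_width": finger opening in m.
Only numpy, scipy, OpenCV 4.12 (cv2) and the standard library are available. Lean on these libraries where they do the work, as an engineer would, in place of code of your own. Each camera call takes 0.05 s, during which the arm holds its last target.

## Working session

There is one attempt and no reset: what is moved stays moved. The work goes in short steps, Python scripts to look and compute and a shell command to move; the robot and the scene stay as the last step left them, time stands still between calls to the robot, and variables do not carry over. Pictures are saved under pics/ and viewed, and the job is handed in when it is done.

```bash
ls; mkdir -p pics
cat > h.py <<'E'
import numpy as np,cv2
from cell import telemetry, optics, env, models
def w(c,r,col,z=None):
    # pixel->world using depth
    R=c["range_z"]; i,j=int(round(r)),int(round(col))
    d=R[i,j] if z is None else z
    p=np.array([(col-c["cx"])/c["fx"]*d,-(r-c["cy"])/c["fy"]*d,-d,1])
    return (c["cam_to_world"]@p)[:3]
def onplane(c,r,col,z):
    M=c["cam_to_world"]; o=M[:3,3]
    v=M[:3,:3]@np.array([(col-c["cx"])/c["fx"],-(r-c["cy"])/c["fy"],-1])
    return o+v*(z-o[2])/v[2]
E
python3 - <<'E'
from h import *
s=telemetry.get_obs();print({k:np.round(v,3) for k,v in s.items()}, env.tip_reach)
for n in ["scene","top","wrist"]:
    c=optics.read_camera(n);cv2.imwrite(f"pics/{n}0.png",c["image"]);print(n,[k for k in c],np.round(c["cam_to_world"],3).tolist(),c["fx"])
    for l in ["turntable","bar","post","flag1_tip","flag2_tip","flag3_tip","flag4_tip","flag5_tip","flag6_tip","plate_edge","jar","tin","moulds"]:
        L=models.landmark_of(n,l)
        print(l,[(round(x["confidence"],2),np.round(np.array(x["centre"])*[420,560],1).tolist()) for x in L[:3]])
E
```

```text
pics
{'time_s': np.float64(0.0), 'qpos': array([-65.199,  18.438,  -4.014,  83.174,   1.296,  78.541,  -3.261]), 'joint_velocities': array([-0.072,  0.05 ,  0.   , -0.029,  0.048,  0.013, -0.042]), 'effort': array([-1.0000e-03, -4.9129e+01, -4.0500e-01, -3.1253e+01, -6.4000e-02,
        4.4000e-02,  0.0000e+00]), 'tool_pos': array([0.264, 0.593, 0.238]), 'tool_rot': array([-176.238,   89.892, -110.231]), 'force': array([-0.787,  0.52 ,  0.012]), 'wrist_torque': array([ 0.04 , -0.001, -0.014]), 'grip_width': np.float64(0.087)} 0.017
scene ['image', 'range_z', 'fx', 'fy', 'cx', 'cy', 'cam_to_world'] [[-0.166, -0.568, 0.806, 1.373], [0.986, -0.104, 0.13, 0.181], [0.01, 0.817, 0.577, 0.695], [0.0, 0.0, 0.0, 1.0]] 449.0005073782705
turntable [(0.66, [274.5, 313.8])]
bar [(0.8, [224.6, 306.9]), (0.55, [230.6, 261.2])]
post [(0.88, [236.9, 381.0]), (0.47, [259.2, 212.5])]
flag1_tip [(0.58, [231.8, 369.1])]
flag2_tip [(0.57, [219.2, 346.0])]
flag3_tip [(0.52, [209.7, 324.4])]
flag4_tip [(0.55, [210.4, 297.3]), (0.18, [232.2, 369.0])]
flag5_tip [(0.39, [221.4, 276.1])]
flag6_tip [(0.57, [294.
[... 503 characters left out ...]
226.9]), (0.61, [235.2, 168.5])]
flag2_tip [(0.46, [255.0, 196.0])]
flag3_tip [(0.43, [259.6, 228.1])]
flag4_tip [(0.59, [253.8, 265.4])]
flag5_tip [(0.6, [231.3, 286.6])]
flag6_tip [(0.54, [201.7, 305.0])]
plate_edge [(0.79, [137.0, 231.2])]
jar [(0.74, [296.3, 257.6])]
tin [(0.61, [260.4, 136.4]), (0.31, [138.9, 232.3])]
moulds [(0.71, [189.7, 353.0])]
wrist ['image', 'range_z', 'fx', 'fy', 'cx', 'cy', 'cam_to_world'] [[0.407, -0.874, -0.265, 0.19], [0.914, 0.389, 0.119, 0.626], [-0.001, -0.29, 0.957, 0.385], [0.0, 0.0, 0.0, 1.0]] 312.6957266638902
turntable []
bar []
post []
flag1_tip []
flag2_tip []
flag3_tip []
flag4_tip []
flag5_tip []
flag6_tip []
plate_edge []
jar []
tin []
moulds []
```

View pics/scene0.png

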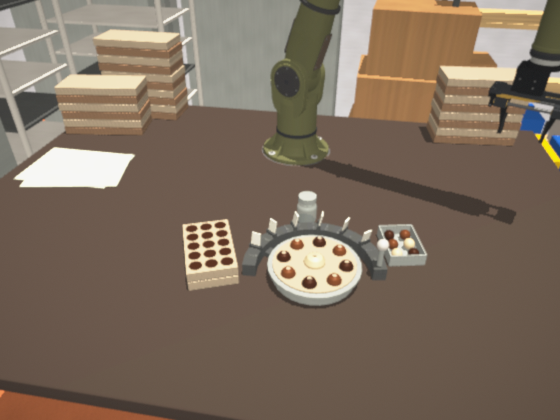

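View pics/top0.png

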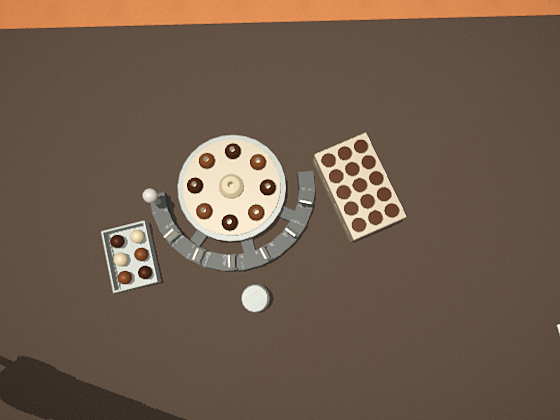

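Run:
```python
from h import *
from scipy.optimize import least_squares
T=optics.read_camera("top");S=optics.read_camera("scene")
def proj(c,p):
    M=np.linalg.inv(c["cam_to_world"]);q=M[:3,:3]@p+M[:3,3]
    return np.array([c["cy"]+c["fy"]*(-q[1])/(-q[2]), c["cx"]+c["fx"]*q[0]/(-q[2])])
def pt(a,r,z): a=np.radians(a);return np.array([r*np.cos(a),r*np.sin(a),z])
fl=[pt(117.5+25*i,.145,.0713)-0.0068*np.array([-np.sin(np.radians(117.5+25*i)),np.cos(np.radians(117.5+25*i)),0]) for i in range(6)]
post=pt(85.5,.145,.101); 
obs=[(T,fl[0],(235.2,168.5)),(T,fl[1],(255,197)),(T,fl[2],(259.7,227.5)),(T,fl[3],(253.8,265.4)),(T,fl[4],(231.3,286.6)),(T,fl[5],(201.7,305)),
(S,post,(239,383)),(T,post,(195,150)),(S,fl[0],(231.8,369.1)),(S,fl[1],(219.2,346)),(S,fl[2],(212,322)),(S,fl[3],(212,296)),(S,fl[4],(221.4,274)),(S,fl[5],(234,258))]
def W(p,x):
    c,s=np.cos(x[2]),np.sin(x[2]);return np.array([x[0]+c*p[0]-s*p[1],x[1]+s*p[0]+c*p[1],p[2]])
f=lambda x:np.concatenate([proj(c,W(p,x))-np.array(o) for c,p,o in obs])
r=least_squares(f,[.58,.1,0],loss='soft_l1')
print(r.x,np.degrees(r.x[2]));print(np.round(f(r.x).reshape(-1,2),1).tolist())
for s,c in(("top",T),("scene",S)):
    im=c["image"].copy()
    im=cv2.resize(im,None,fx=2,fy=2,interpolation=cv2.INTER_CUBIC)
    for p in fl+[post]+[pt(a,.16,.032) for a in range(80,267,6)]+[pt(a,.13,.032) for a in range(80,267,6)]+[pt(a,.105,.035) for a in range(0,360,20)]:
        q=proj(c,W(p,r.x))*2;cv2.circle(im,(int(q[1]+1),int(q[0]+1)),2,(0,255,0) if p[2]<.04 else (0,0,255),-1)
    a=(180,180) if s=="top" else (340,320)
    cv2.imwrite(f"pics/fit_{s}.png",im[a[0]:a[0]+460,a[1]:a[1]+640])
for i,p in enumerate(fl):
    q=proj(T,W(p,r.x));print(i+1,np.round(W(p,r.x),4), )
print("post",W(post,r.x), proj(T,W(post,r.x)))
for n,z in(("jar",.0),("tin",0),("moulds",0)):
    o=[(220,305.2),(251.3,401.2),(260.2,209.7)][["jar","tin","moulds"].index(n)]
    print(n,onplane(S,*o,z))
print("jar cap",w(T,298,256),onplane(T,298,256,.075))
np.save("pose.npy",r.x)
# heights: clusters in depth near
for a in range(100,270,10):
    p=W(pt(a,.145,.032),r.x);q=proj(T,p);print(a,np.round(w(T,*q),3),end=' ')
```

```text
[0.61380651 0.13158919 0.2626523 ] 15.048868331321334
[[-1.3, -0.4], [-0.7, -1.8], [1.5, 1.5], [-0.7, -2.6], [0.3, 3.3], [-0.5, 0.0], [-0.2, 0.4], [0.2, -2.7], [-1.9, -1.6], [-1.0, 0.8], [0.4, -0.2], [0.9, 0.1], [-1.7, -0.9], [-1.6, -1.9]]
1 [0.5208 0.243  0.0713]
2 [0.4824 0.1932 0.0713]
3 [0.4686 0.1319 0.0713]
4 [0.4821 0.0706 0.0713]
5 [0.5202 0.0206 0.0713]
6 [ 0.5759 -0.0085  0.0713]
post [0.58726077 0.27413857 0.101     ] [195.24666583 147.30097582]
jar [0.40872508 0.08623991 0.        ]
tin [0.49590458 0.33188541 0.        ]
moulds [ 0.60975684 -0.11437986  0.        ]
jar cap [0.40218022 0.083779   0.0754374 ] [0.40217456 0.08380149 0.075     ]
100 [0.552 0.263 0.033] 110 [0.531 0.25  0.032] 120 [0.511 0.234 0.032] 130 [0.495 0.214 0.033] 140 [0.481 0.189 0.054] 150 [0.473 0.168 0.036] 160 [0.469 0.144 0.032] 170 [0.469 0.119 0.03 ] 180 [0.474 0.094 0.031] 190 [0.479 0.069 0.071] 200 [0.495 0.048 0.033] 210 [0.511 0.029 0.031] 220 [0.531 0.013 0.032] 230 [0.553 0.    0.032] 240 [ 0.576 -0.008  0.034] 250 [ 0.601 -0.013  0.035] 260 [ 0.626 -0.013  0.034]
```

View pics/fit_top.png

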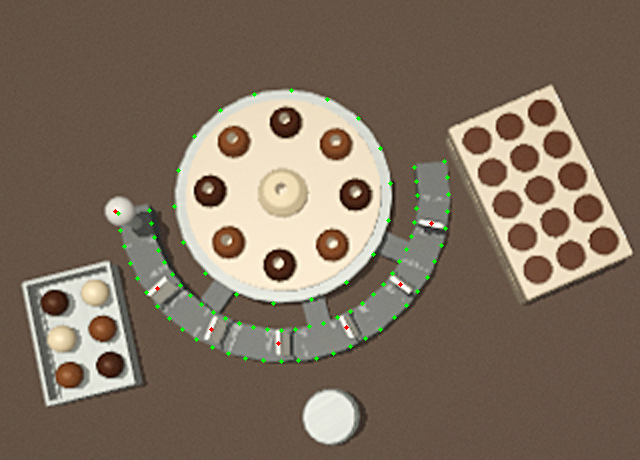

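View pics/fit_scene.png

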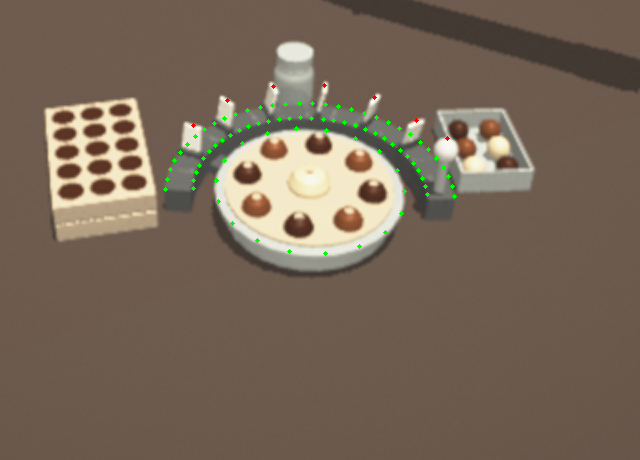

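```bash
cat >> h.py <<'E'
from scipy.spatial.transform import Rotation as Ro
X=np.load("pose.npy")
def arc(a,z):
    t=np.radians(a)+X[2];return np.array([X[0]+.145*np.cos(t),X[1]+.145*np.sin(t),z])
def rel(p,o=None):
    o=o or telemetry.get_obs();R=Ro.from_euler('xyz',o["tool_rot"],degrees=True).as_matrix()
    return np.round(1000*R.T@(np.array(p)-o["tool_pos"]),1)
E
python3 - <<'E'
from h import *
o=telemetry.get_obs();print(o["time_s"],np.round(Ro.from_euler('xyz',o["tool_rot"],degrees=True).as_matrix(),3).tolist())
print(rel(arc(101,.238)),rel(arc(101,.130)),rel(arc(101,.074)))
E
```

```text
2.2 [[0.0, -0.914, 0.407], [0.0, 0.407, 0.914], [-1.0, -0.0, 0.0]]
[   1.6 -396.1 -187.1] [ 109.6 -396.1 -187.1] [ 165.6 -396.1 -187.1]
```

```bash
python3 -m pendant '[[0,[0,-20,-9],[0,0,0]],[0,[0,-45,-21],[0,0,0]],[0,[0,-72,-34],[0,0,0]],[0,[0,-100,-47],[0,0,0]],[0,[0,-128,-60],[0,0,0]],[0,[0,-156,-74],[0,0,0]],[0,[0,-184,-87],[0,0,0]],[0,[0,-212,-100],[0,0,0]],[0,[0,-240,-113],[0,0,0]],[0,[0,-268,-127],[0,0,0]]]' 5
python3 -m pendant '[[0,[0,-24,-11],[0,0,0]],[0,[0,-48,-23],[0,0,0]],[0,[0,-72,-34],[0,0,0]],[0,[0,-95,-45],[0,0,0]],[0,[0,-110,-52],[0,0,0]],[0,[0,-121,-57],[0,0,0]],[0,[0,-127,-60],[0,0,0]],[0,[0,-128,-60],[0,0,0]],[0,[0,-128,-60],[0,0,0]],[0,[0,-128,-60],[0,0,0]]]'
python3 - <<'E'
from h import *
o=telemetry.get_obs();print(o["force"],o["joint_velocities"].round(1))
print(rel(arc(101,.130),o),rel(arc(101,.074),o))
E
```

```text
time_s: 3.03
tool_pos: [0.4584, 0.3677, 0.2398]
tool_rot: [-16.7, 90.0, 49.3]
force: [0.3, 0.2, 0.4]
grip_width: 0.0282
time_s: 3.87
tool_pos: [0.5492, 0.2636, 0.2395]
tool_rot: [55.9, 89.9, 122.0]
force: [0.1, 0.1, -0.5]
grip_width: 0.0003
[ 0.10276503  0.09824103 -0.4556467 ] [-0.3 -0.2 -0.2  0.2  0.2  0.1  0. ]
[109.5  -1.6  -1.3] [165.5  -1.7  -1.3]
```

Within 2 mm. Descend in two stages, then check with the cameras.

```bash
python3 -m pendant '[[0,[12,0,0],[0,0,0]],[0,[30,-1,-1],[0,0,0]],[0,[50,-2,-1],[0,0,0]],[0,[70,-2,-1],[0,0,0]],[0,[85,-2,-1],[0,0,0]],[0,[98,-2,-1],[0,0,0]],[0,[105,-2,-1],[0,0,0]],[0,[109,-2,-1],[0,0,0]],[0,[109,-2,-1],[0,0,0]],[0,[109,-2,-1],[0,0,0]]]'
python3 - <<'E'
from h import *
for n in("top","scene"):
    c=optics.read_camera(n);im=cv2.resize(c["image"],None,fx=2,fy=2,interpolation=cv2.INTER_CUBIC)
    a=(180,180) if n=="top" else (240,320)
    cv2.imwrite(f"pics/{n}1.png",im[a[0]:a[0]+460,a[1]:a[1]+640])
cv2.imwrite("pics/wrist1.png",optics.read_camera("wrist")["image"])
print(rel(arc(101,.074)))
E
```

```text
time_s: 4.7
tool_pos: [0.5518, 0.2606, 0.1312]
tool_rot: [-33.1, 89.9, 32.9]
force: [-1.0, -0.0, 0.4]
grip_width: 0.0004
[57.7  2.5  0.3]
```

View pics/scene1.png

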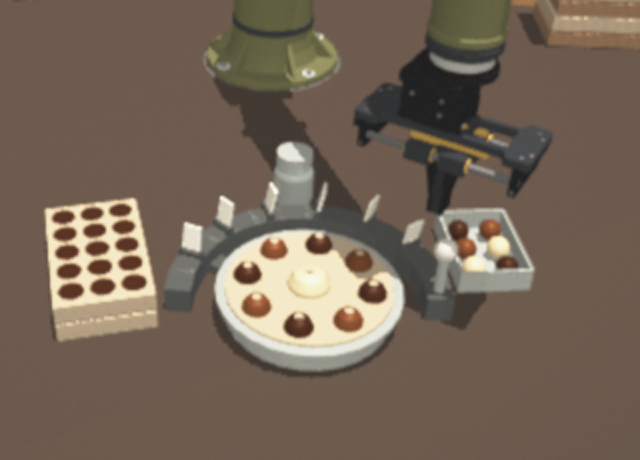

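View pics/wrist1.png

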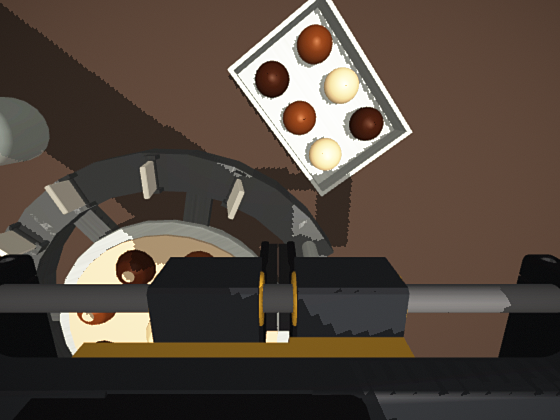

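```bash
python3 -m pendant '[[0,[8,0,0],[0,0,0]],[0,[18,0,0],[0,0,0]],[0,[28,1,0],[0,0,0]],[0,[38,1,0],[0,0,0]],[0,[47,1,0],[0,0,0]],[0,[53,1,0],[0,0,0]],[0,[57,1,0],[0,0,0]],[0,[57,1,0],[0,0,0]],[0,[57,1,0],[0,0,0]]]'
python3 - <<'E'
from h import *
for i in range(3):
    optics.read_camera("top"); o=telemetry.get_obs(); print(o["tool_pos"].round(4),o["tool_rot"].round(1),rel(arc(101,.074),o),o["force"].round(1))
c=optics.read_camera("scene");im=cv2.resize(c["image"],None,fx=2,fy=2,interpolation=cv2.INTER_CUBIC)
cv2.imwrite("pics/scene2.png",im[240:700,320:960])
# increments per 6 mm in tool y,z relative to arc(101): tool y=(-.914,.407), z=(.407,.914)
R=Ro.from_euler('xyz',o["tool_rot"],degrees=True).as_matrix();print(R.round(3).tolist())
st=np.degrees(.006/.145)
for k in range(0,7):
    a0=101+k*10*2.4
    print(a0,[ (R.T@(arc(a0+2.4*j,.074)-arc(a0,.074))*1000).round(0)[1:].astype(int).tolist() for j in range(1,11)])
E
```

```text
time_s: 5.6
tool_pos: [0.5507, 0.2606, 0.0735]
tool_rot: [164.9, 90.0, -129.1]
force: [0.0, 0.6, -0.4]
grip_width: 0.0005
[0.551  0.2608 0.0739] [-40.2  90.   25.8] [-0.1  1.2  0.7] [0.8 0.6 0.2]
[0.5511 0.2608 0.0741] [-37.9  89.9  28.1] [0.1 1.3 0.5] [ 0.3 -0.   0.5]
[0.5511 0.2609 0.0742] [-36.1  89.9  29.9] [0.2 1.3 0.5] [ 0.6 -0.7 -0.3]
[[0.001, -0.914, 0.407], [0.001, 0.407, 0.914], [-1.0, -0.001, 0.001]]
101.0 [[4, -5], [7, -10], [11, -15], [14, -20], [17, -25], [20, -31], [22, -36], [24, -42], [26, -47], [28, -53]]
125.0 [[2, -6], [3, -12], [4, -18], [5, -24], [5, -30], [6, -36], [6, -42], [5, -48], [5, -54], [4, -60]]
149.0 [[-1, -6], [-2, -12], [-4, -18], [-5, -24], [-7, -29], [-10, -35], [-12, -41], [-15, -46], [-18, -51], [-21, -57]]
173.0 [[-3, -5], [-7, -10], [-11, -15], [-15, -19], [-19, -24], [-23, -28], [-27, -32], [-32, -36], [-37, -40], [-42, -43]]
197.0 [[-5, -3], [-10, -6], [-16, -9], [-21, -12], [-27, -14], [-32, -16], [-38, -18], [-44, -20], [-50, -21], [-56, -23]]
221.0 [[-6, -1], [-12, -2], [-18, -2], [-24, -2], [-30, -2], [-36, -2], [-42, -1], [-48, 0], [-54, 1], [-60, 2]]
245.0 [[-6, 2], [-12, 3], [-17, 6], [-23, 8], [-28, 10], [-34, 13], [-39, 16], [-44, 19], [-49, 23], [-54, 26]]
```

View pics/scene2.png

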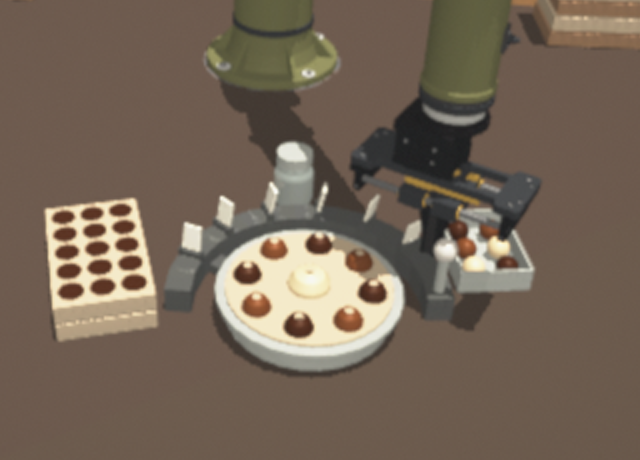

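```bash
python3 -m pendant '[[0,[0,4,-5],[0,0,0]],[0,[0,8,-10],[0,0,0]],[0,[0,12,-15],[0,0,0]],[0,[0,15,-20],[0,0,0]],[0,[0,18,-25],[0,0,0]],[0,[0,21,-31],[0,0,0]],[0,[0,23,-36],[0,0,0]],[0,[0,25,-42],[0,0,0]],[0,[0,27,-47],[0,0,0]],[0,[0,29,-53],[0,0,0]]]'
python3 - <<'E'
from h import *
c=optics.read_camera("scene");o=telemetry.get_obs();print(rel(arc(125,.074),o),o["force"].round(1))
im=cv2.resize(c["image"],None,fx=2,fy=2,interpolation=cv2.INTER_CUBIC)
cv2.imwrite("pics/scene3.png",im[240:700,320:960])
E
```

```text
time_s: 6.63
tool_pos: [0.5023, 0.2237, 0.0736]
tool_rot: [-31.3, 90.0, 34.7]
force: [-0.9, 0.1, 0.3]
grip_width: 0.0001
[-0.6 -0.2  2.5] [-0.2 -2.3 -0.6]
```

View pics/scene3.png

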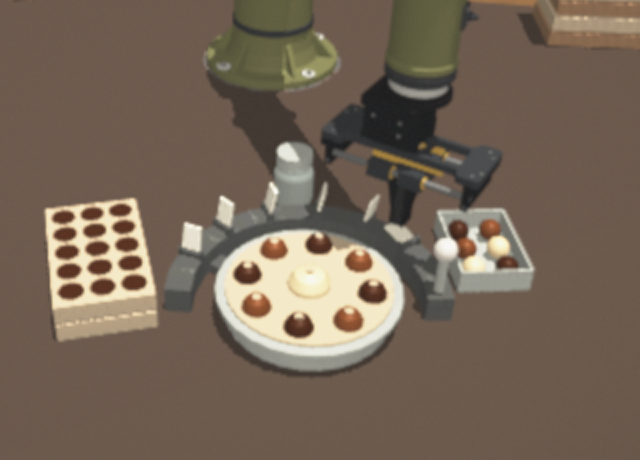

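Flag 1 lies (398,232 in the crop); the others stand. Continuing.

```bash
python3 -m pendant '[[0,[0,2,-6],[0,0,0]],[0,[0,3,-12],[0,0,0]],[0,[0,4,-18],[0,0,0]],[0,[0,5,-24],[0,0,0]],[0,[0,5,-30],[0,0,0]],[0,[0,6,-36],[0,0,0]],[0,[0,6,-42],[0,0,0]],[0,[0,5,-48],[0,0,0]],[0,[0,5,-54],[0,0,0]],[0,[0,4,-60],[0,0,0]]]'
python3 - <<'E'
from h import *
c=optics.read_camera("scene");o=telemetry.get_obs();print(rel(arc(149,.074),o),o["force"].round(1))
im=cv2.resize(c["image"],None,fx=2,fy=2,interpolation=cv2.INTER_CUBIC)
cv2.imwrite("pics/scene4.png",im[240:700,320:960])
E
```

```text
time_s: 7.52
tool_pos: [0.4742, 0.1703, 0.0736]
tool_rot: [56.8, 90.0, 122.8]
force: [-0.5, 0.7, 0.1]
grip_width: 0.0006
[-0.5  0.8  2.6] [ 0.5 -1.6 -0.6]
```

View pics/scene4.png

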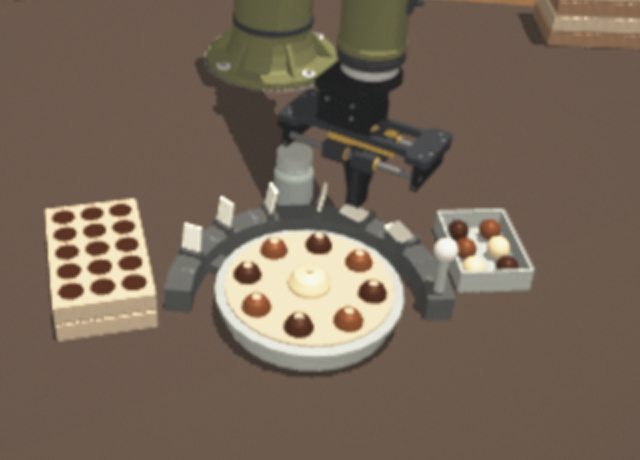

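Flags 1–2 lie (400,232 and 353,214), 3–6 stand. Next.

```bash
python3 -m pendant '[[0,[0,-1,-6],[0,0,0]],[0,[0,-2,-12],[0,0,0]],[0,[0,-4,-18],[0,0,0]],[0,[0,-5,-24],[0,0,0]],[0,[0,-7,-29],[0,0,0]],[0,[0,-9,-35],[0,0,0]],[0,[0,-12,-40],[0,0,0]],[0,[0,-15,-45],[0,0,0]],[0,[0,-17,-50],[0,0,0]],[0,[0,-20,-55],[0,0,0]]]'
python3 - <<'E'
from h import *
c=optics.read_camera("scene");o=telemetry.get_obs();print(rel(arc(173,.074),o),o["force"].round(1))
im=cv2.resize(c["image"],None,fx=2,fy=2,interpolation=cv2.INTER_CUBIC)
cv2.imwrite("pics/scene5.png",im[240:700,320:960])
E
```

```text
time_s: 8.4
tool_pos: [0.4704, 0.1119, 0.0736]
tool_rot: [70.4, 90.0, 136.4]
force: [0.1, -0.7, -0.5]
grip_width: 0.0004
[-0.4  0.7  0.5] [-0.7 -1.5 -0.4]
```

View pics/scene5.png

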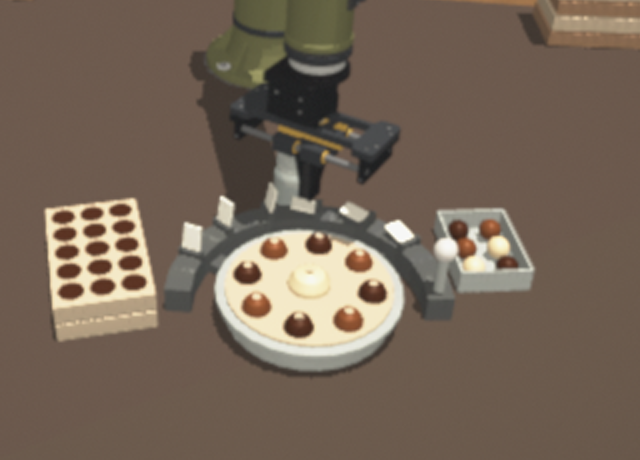

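Flags 1–3 lie; 4–6 stand (272,198; 225,212; 192,238). On.

```bash
python3 -m pendant '[[0,[0,-3,-5],[0,0,0]],[0,[0,-7,-10],[0,0,0]],[0,[0,-11,-15],[0,0,0]],[0,[0,-15,-19],[0,0,0]],[0,[0,-19,-24],[0,0,0]],[0,[0,-23,-28],[0,0,0]],[0,[0,-27,-32],[0,0,0]],[0,[0,-32,-36],[0,0,0]],[0,[0,-37,-40],[0,0,0]],[0,[0,-42,-43],[0,0,0]]]'
python3 - <<'E'
from h import *
c=optics.read_camera("scene");o=telemetry.get_obs();print(rel(arc(197,.074),o),o["force"].round(1))
im=cv2.resize(c["image"],None,fx=2,fy=2,interpolation=cv2.INTER_CUBIC)
cv2.imwrite("pics/scene6.png",im[240:700,320:960])
E
```

```text
time_s: 9.28
tool_pos: [0.4916, 0.0554, 0.0736]
tool_rot: [-104.9, 90.0, -38.9]
force: [0.2, -0.2, 0.9]
grip_width: 0.0004
[-0.3  1.4 -0.3] [ 1.2 -0.7 -0.3]
```

View pics/scene6.png

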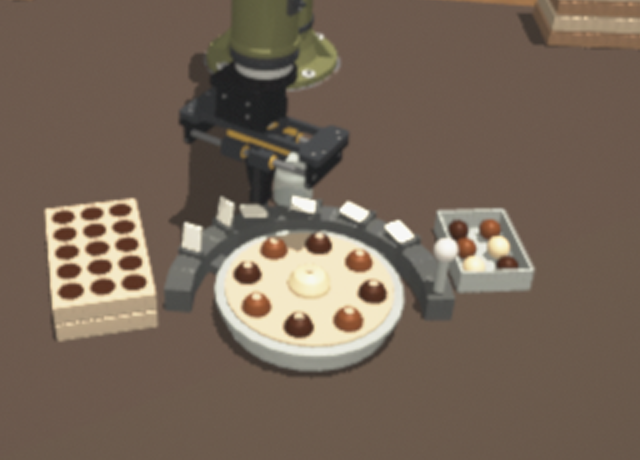

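Flag 4 down (254,211); 5 and 6 stand. On.

```bash
python3 -m pendant '[[0,[0,-5,-3],[0,0,0]],[0,[0,-10,-6],[0,0,0]],[0,[0,-15,-9],[0,0,0]],[0,[0,-20,-12],[0,0,0]],[0,[0,-26,-14],[0,0,0]],[0,[0,-31,-16],[0,0,0]],[0,[0,-37,-18],[0,0,0]],[0,[0,-43,-20],[0,0,0]],[0,[0,-49,-22],[0,0,0]],[0,[0,-55,-23],[0,0,0]]]'
python3 - <<'E'
from h import *
c=optics.read_camera("scene");o=telemetry.get_obs();print(rel(arc(221,.074),o),o["force"].round(1))
im=cv2.resize(c["image"],None,fx=2,fy=2,interpolation=cv2.INTER_CUBIC)
cv2.imwrite("pics/scene7.png",im[240:700,320:960])
c=optics.read_camera("top")
m=models.masks_of("top","moulds");
if m:
    ys,xs=np.nonzero(m[0]["pixels"]);P=np.array([onplane(c,r,q,.05) for r,q in zip(ys,xs)])
    d=np.hypot(P[:,0]-X[0],P[:,1]-X[1]);i=d.argsort()[:3];print("moulds nearest",d[i],P[i],[(np.degrees(np.arctan2(P[k,1]-X[1],P[k,0]-X[0])-X[2])%360).round(1) for k in i])
E
```

```text
time_s: 10.17
tool_pos: [0.5327, 0.0121, 0.0735]
tool_rot: [-149.3, 90.0, -83.3]
force: [0.1, 0.1, 0.4]
grip_width: 0.0002
[-0.3  0.8 -0.4] [ 1.1 -1.4  0.1]
moulds nearest [0.22929398 0.22936537 0.22945317] [[ 0.61123554 -0.09769037  0.05      ]
 [ 0.61317136 -0.0977753   0.05      ]
 [ 0.61510843 -0.09786028  0.05      ]] [np.float64(254.3), np.float64(254.8), np.float64(255.3)]
```

View pics/scene7.png

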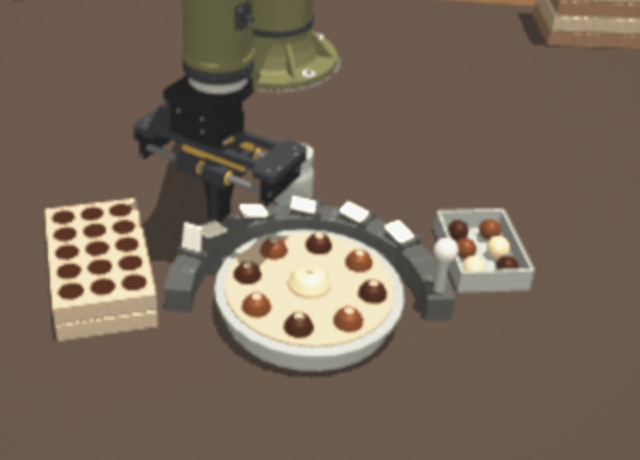

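```bash
python3 -m pendant '[[0,[0,-6,-1],[0,0,0]],[0,[0,-12,-2],[0,0,0]],[0,[0,-18,-2],[0,0,0]],[0,[0,-24,-2],[0,0,0]],[0,[0,-30,-2],[0,0,0]],[0,[0,-36,-2],[0,0,0]],[0,[0,-42,-1],[0,0,0]],[0,[0,-48,0],[0,0,0]],[0,[0,-54,1],[0,0,0]],[0,[0,-60,2],[0,0,0]]]'
python3 - <<'E'
from h import *
c=optics.read_camera("scene");o=telemetry.get_obs();print(rel(arc(245,.074),o),o["force"].round(1))
im=cv2.resize(c["image"],None,fx=2,fy=2,interpolation=cv2.INTER_CUBIC)
cv2.imwrite("pics/scene8.png",im[240:700,320:960])
E
```

```text
time_s: 11.15
tool_pos: [0.5885, -0.0099, 0.0735]
tool_rot: [-24.3, 90.0, 41.7]
force: [0.7, -0.5, -0.2]
grip_width: 0.0005
[-0.3  0.4 -1.2] [ 1.1 -0.3  0.8]
```

View pics/scene8.png

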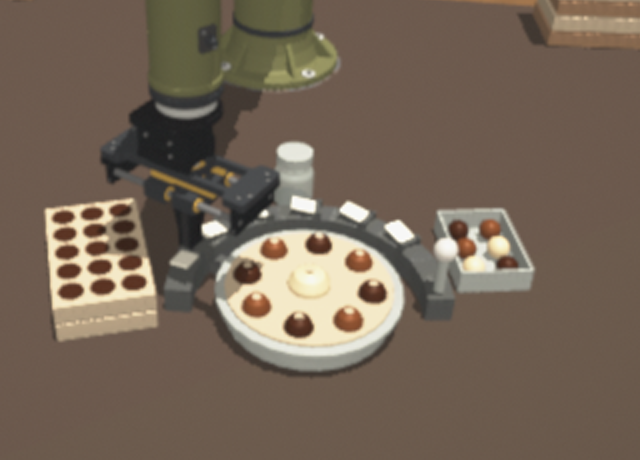

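Flag 6 is down too (183,262). Lift straight up, then check all flags.

```bash
python3 -m pendant '[[0,[-5,0,0],[0,0,0]],[0,[-15,0,0],[0,0,0]],[0,[-30,0,0],[0,0,0]],[0,[-48,0,0],[0,0,0]],[0,[-66,0,0],[0,0,0]],[0,[-86,0,0],[0,0,0]],[0,[-106,0,0],[0,0,0]],[0,[-126,0,0],[0,0,0]],[0,[-142,0,0],[0,0,0]],[0,[-150,0,0],[0,0,0]]]'
python3 -m pendant '[[0,[0,10,-3],[0,0,0]],[0,[0,30,-10],[0,0,0]],[0,[0,55,-20],[0,0,0]],[0,[0,80,-35],[0,0,0]],[0,[0,105,-50],[0,0,0]],[0,[0,130,-60],[0,0,0]],[0,[0,145,-65],[0,0,0]],[0,[0,150,-67],[0,0,0]],[0,[0,150,-67],[0,0,0]],[0,[0,150,-67],[0,0,0]]]'
python3 - <<'E'
from h import *
def proj(c,p):
    M=np.linalg.inv(c["cam_to_world"]);q=M[:3,:3]@p+M[:3,3]
    return np.array([c["cy"]+c["fy"]*(-q[1])/(-q[2]), c["cx"]+c["fx"]*q[0]/(-q[2])])
for n,a in(("top",(180,180)),("scene",(240,320))):
    c=optics.read_camera(n);im=cv2.resize(c["image"],None,fx=2,fy=2,interpolation=cv2.INTER_CUBIC)
    cv2.imwrite(f"pics/{n}9.png",im[a[0]:a[0]+460,a[1]:a[1]+640])
    for i in range(6):
        am=117.5+25*i; zs=[]
        q=[w(c,*proj(c,arc(am+d,.044)))[2] for d in (2,5,8,11)]
        # highest surface over flag neighbourhood
        hs=[w(c,*(proj(c,arc(am+d,z))))[2] for d in (-6,-3,0,3,6,9,12) for z in(.05,.06,.07)]
        print(n,i+1,np.round(q,3),"max",round(max(hs),3))
E
```

```text
time_s: 12.03
tool_pos: [0.5887, -0.0099, 0.2272]
tool_rot: [-55.8, 89.7, 10.3]
force: [0.2, -0.1, -0.4]
grip_width: 0.0004
time_s: 12.87
tool_pos: [0.4241, -0.01, 0.224]
tool_rot: [-53.0, 89.9, 13.0]
force: [0.1, 0.2, 0.2]
grip_width: 0.0006
top 1 [0.04  0.042 0.042 0.05 ] max 0.049
top 2 [0.041 0.041 0.044 0.043] max 0.046
top 3 [0.043 0.044 0.045 0.319] max 0.319
top 4 [0.318 0.32  0.319 0.317] max 0.321
top 5 [0.599 0.596 0.587 0.044] max 0.607
top 6 [0.043 0.043 0.045 0.044] max 0.047
scene 1 [0.041 0.043 0.041 0.045] max 0.045
scene 2 [0.041 0.04  0.043 0.042] max 0.695
scene 3 [0.041 0.041 0.042 0.045] max 0.044
scene 4 [0.038 0.041 0.042 0.044] max 0.044
scene 5 [0.04  0.04  0.044 0.043] max 0.044
scene 6 [0.04  0.04  0.043 0.043] max 0.044
```

View pics/top9.png

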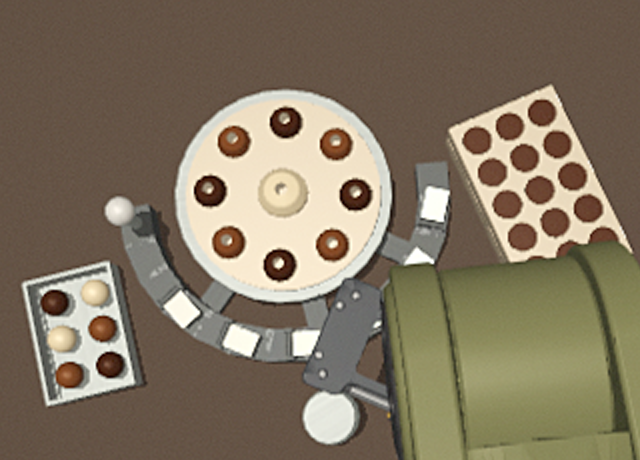

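View pics/scene9.png

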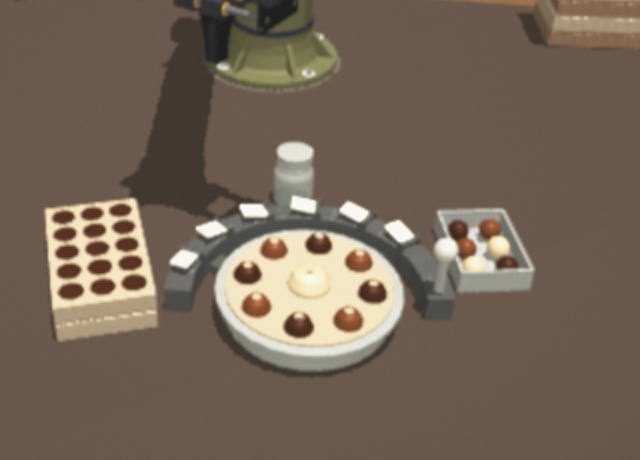

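```bash
python3 -c "
from cell import env
print(env.sign_off())"
```

```text
the job is handed in; nothing more can be done
None
```

All six flags are lying down. I traced the closed fingertips along the row from the post end, about 57 mm above the worktop, and pictures between passes showed them tip one at a time from flag 1 to flag 6. I then lifted the arm clear and handed the job in at about 13 s.

- **Flags:** in the last scene picture, depth readings on all six flags were 38–45 mm, which matches lying flat. The top camera agreed for flags 1, 2, 3 and 6.
- **Surroundings:** by eye, the turntable, chocolates, post, jar, tin and moulds look exactly where they were in the first pictures. I did not re-measure their positions.
- **Force:** the readings taken between moves stayed under about 2.5 N, close to the sensor's noise. I did not log force during the strokes.
- **Readings that disagreed:** the arm blocked the top camera's view of flags 4 and 5 and the far edge of flag 3, so those rest on the scene camera alone. One stray 0.695 m scene reading near flag 2 was a bad depth value, since the picture shows that flag lying flat.

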